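Snap a grooved lens barrel into a sprung lens mount

ROBOT

A 6-joint arm with a two-finger parallel gripper is mounted at the origin on the work surface. World frame = base frame: x ahead of the robot, y to its left, z up, the work surface at z = 0. Lengths are in m, angles in degrees, forces in N, time in s.
With the tool pointing down it reaches from about 0.375 to 0.9 m from the base axis. Payload 3.1 kg.
Tool frame: the origin (TCP) lies between the finger pads; the fingertips stand 19 mm ahead of it and the grasp point (between the pads) is the TCP; z points along the fingers, x is the direction in which the jaws open and shut, and the axes are right-handed (so a half turn about z gives the same grasp; the last joint's range is limited). The gripper opens to 87 mm and grips with 3 to 60 N. Pads are 19 mm wide; open, the fingers measure 117 mm over their backs; the gripper's body (75 mm by 190 mm) begins 51 mm behind the grasp point.
Start: joints at [56.981, 30.224, 82.088, -0, 67.689, -10.227], TCP at [0.242, 0.576, 0.242] pointing down, gripper open.
Joint ranges: [-176.69, 176.69], [-43.24, 126.21], [12.49, 139.97], [-82, 262], [0, 151.66], [-163.58, 163.58]. Speed limits (degrees/s): [159.86, 159.86, 180, 180, 180, 180].

INTERFACE

Orientations are given as a 3x3 rotation matrix whose columns are the frame's x, y, z axes.
In Python, from rig import read_state, capture, camera_info, hand_in, spot_in, silhouettes gives the robot as it stands.
- The arm moves only by the shell command python3 -m jog 'ROWS'. ROWS is text: rows parted by semicolons, each of 7 numbers parted by spaces: the shift along the tool's x, y, z in m, then the turn, a rotation vector about the tool's x, y, z in degrees, then the opening, from 0 (shut) to 1 (fully open). A call has 1 to 8 rows; each row is the pose to reach, as a shift and turn from the pose commanded when the call began, along the tool's axes at that moment; what a row does not reach only later rows make up. A row lasts 1/8 s, in which the tool goes at most 62.5 mm and 10.7 degrees, less where a joint would pass 70% of its speed; a pose out of reach is approached as far as the arm can. A call with a gripper value outside its range is refused whole. The fingers move at their own pace and stop on an object; the grip force is fixed at half the most. Time passes only in rows, so rows that repeat a pose let the fingers close. It gives the time, the measured TCP pose, the force and the opening at its end, in the units of the state.
- read_state(): the state, without advancing time (a new reading comes with each control period).
- capture(name): name is "scene" or "top" or "wrist"; returns (picture, depth): 420x560x3 uint8, red, green, blue; 420x560 float32, m along the optical axis (not along the pixel's ray), 0 where there is no reading.
- camera_info(name): a dict with "vfov" (degrees; the focal length in pixels is half the picture's height over the tangent of half this angle, whatever the lens; pixels are square), "cx", "cy" (the principal point, pixels), "R" (3x3) and "t" (3): a world point X has camera coordinates R X + t; the wrist camera has in their place "tool_from_camera" (4x4, takes a point from camera to tool coordinates, whose origin is the TCP and whose axes are the tool frame's). Camera axes: x right, y down, z forward; pixel columns grow to the right and rows downward; lengths in m; the calibration is good to about 2 mm. A picture is of the moment at which its call begins: read the wrist's pose just before it. camera_info takes no time and is no camera call.
- hand_in(): hands the job in, once; it reports no verdict.
Trained networks look in the newest picture that a camera, given by its name, has taken for a name from the list of things; names that differ only in an ending like _2 or _b are one class to them, and where a whole thing is asked for, a point or a joint stands for the part that bears it (a point fixed in the world has none). Each returns a list of dicts, best first, with "score" (0 to 1); they miss things now and then, are a little off and sometimes report something else, mostly with a low value. They report only what shows in the picture. A call takes as long as a camera call. They do not tell look-alikes from the thing itself.
- spot_in(label, camera): "centre" ([x, y, z] in m, in world coordinates, good to about 4 mm: the middle of the surface that is visible of it).
- silhouettes(label, camera): "region" (420x560 bool, what is visible of it).
The state is a dict: "time_s": time; "joint_positions": joint angles; "qvel": joint speeds; "tau": joint torques, N m; "position": TCP position; "tcp_rot": TCP orientation; "force": force on the tool from outside, world axes, zero at the start; "moment": the same for the moment, N m; "opening": opening from 0.0 (shut) to 1.0 (fully open).
Only numpy, scipy, OpenCV 4.12 (cv2) and the standard library are available. Lean on these libraries where they do the work, as an engineer would, in place of code of your own. Each camera call takes 0.05 s, during which the arm holds its last target.

TASK

On this microscopy bench, pick up the lens barrel that has a ring groove around its broad foot and set it upright, foot down, into the funnel-mouthed snap mount; do not let it fall in from a height. Push it straight down past the sprung balls until it clicks fully home on the mount's floor, then let go and leave the other two lens barrels standing where they are.

Things in the scene. Friction and masses are not known exactly. Their poses are not given: they have to be found in the camera images.
- lens_mid (a point): Lens barrel to seat: loose, upright, 90 mm tall, 70-130 g. Aluminium foot 40 mm across, 0-36 mm up, lower edge tapered, with a dark ring groove 12-20 mm up; above it a black grip 28 mm across, 36-90 mm up, with a flat top that may be pressed. Hold the top 30 mm of the grip so that the fingers clear the mount's rim. Point: on the axis, 45 mm above the underside; z up.
- mount: Fixed snap mount: 130 mm square plate and round collar. Origin on its axis at bench height, z up. Rim 52 mm up, 77 wide outside; slick funnel 60 wide at the rim, down to a 42 mm pocket (36 to 6 mm up, flat floor). 3 sprung balls, 20.5 up, jut in 4 mm. A barrel set in rests on them, top 111 mm up; 10-20 N down snaps it past. Home: underside on the floor, lens_mid 51, top 96 mm up.
- straight: Bystander: a plain straight lens barrel without foot or groove, loose and upright, 32 mm in diameter, 90 mm tall, black with aluminium bands. Origin at the centre of its underside. To be left standing.
- squat: Bystander: a squat wide lens, loose and upright, 56 mm in diameter and 42 mm tall, black with an aluminium top ring. Origin at the centre of its underside. To be left standing.
There are look-alikes about, which are no part of the job. Leave any orange look-alike of the part that bears lens_mid alone.

How it is judged:
By the outcome, as a careful person would: the job done as asked, in the order asked, and still so for the second after the job is handed in, with the robot touching nothing.
It also fails if it takes over 42 s, if anything falls off the work surface, if the arm or the gripper's body presses on something with over 40 N, if the wrist force passes 120 N, or if a joint passes its speed limit or range.

## Working session

There is one attempt and no reset: what is moved stays moved. The work goes in short steps, Python scripts to look and compute and a shell command to move; the robot and the scene stay as the last step left them, time stands still between calls to the robot, and variables do not carry over. Pictures are saved under pics/ and viewed, and the job is handed in when it is done.

```bash
mkdir -p pics; ls; cat > h.py <<'E'
import numpy as np, cv2
from rig import *
np.set_printoptions(precision=4,suppress=True)
def save(n,p): cv2.imwrite('pics/'+n,p[:,:,::-1])
def cloud(name,d,st=None):
    c=camera_info(name);H,W=d.shape
    f=H/2/np.tan(np.radians(c['vfov'])/2)
    v,u=np.mgrid[:H,:W]
    P=np.stack([(u-c['cx'])/f*d,(v-c['cy'])/f*d,d],-1)
    if 'R' in c: X=(P-np.array(c['t']))@np.array(c['R'])
    else:
        T=np.array(c['tool_from_camera']); X=P@T[:3,:3].T+T[:3,3]
        X=X@np.array(st['tcp_rot']).T+np.array(st['position'])
    X[d==0]=np.nan
    return X
E
python3 - <<'E'
from h import *
s=read_state();print(s['time_s'],s['position'],s['tcp_rot'],s['opening'],s['force'])
for n in('top','scene'):
    p,d=capture(n);save(n+'0.png',p);np.savez(n+'0',p=p,d=d)
    X=cloud(n,d)
    for l in('lens_mid','mount','straight','squat'):
        for r in spot_in(l,n): print(n,l,round(r['score'],2),np.array(r['centre']))
E
```

```text
pics
0.0 [0.2417 0.5756 0.2406] [[ 0.3874  0.9219 -0.0012]
 [ 0.9219 -0.3874 -0.0018]
 [-0.0022 -0.0004 -1.    ]] 1.0011127803560524 [-0.2262  0.4225  0.0455]
top lens_mid 0.85 [0.7142 0.1415 0.0603]
top lens_mid 0.81 [0.6437 0.1652 0.0656]
top lens_mid 0.59 [0.667  0.2598 0.0576]
top mount 0.58 [ 0.5282 -0.1752  0.0038]
top straight 0.8 [0.4639 0.2507 0.0928]
top squat 0.97 [0.4947 0.0771 0.0423]
scene lens_mid 0.97 [0.7243 0.1286 0.0501]
scene lens_mid 0.87 [0.6523 0.1552 0.0458]
scene lens_mid 0.73 [0.6772 0.2521 0.049 ]
scene mount 0.76 [ 0.548  -0.1834  0.0046]
scene straight 0.65 [0.468  0.2486 0.0513]
scene squat 0.87 [0.5056 0.0669 0.0306]
```

View pics/top0.png

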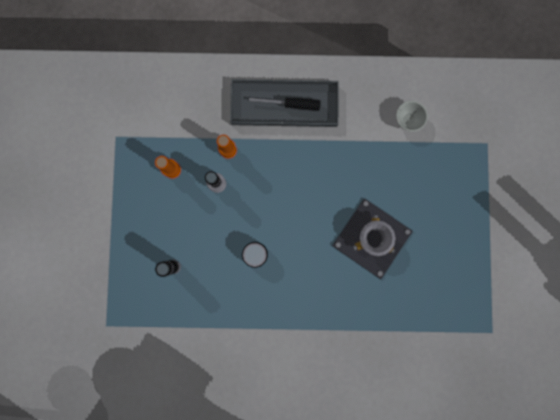

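View pics/scene0.png

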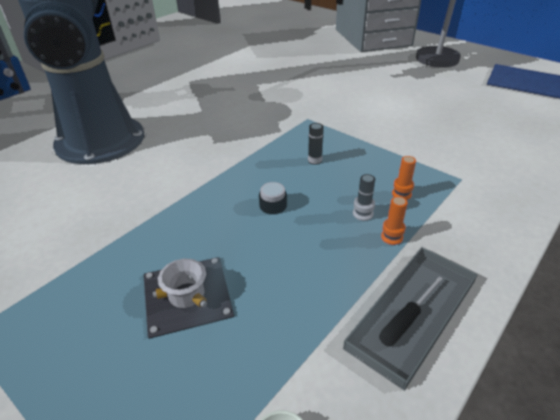

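The target is the black and aluminium barrel at top pixel (213,180) and scene pixel (365,195). Two orange look-alikes stand beside it, at top (227,147) and (168,167). The mount is at top (377,238). Next I measure these from depth.

```bash
python3 - <<'E'
from h import *
from scipy.optimize import least_squares
def circ(P,r=None):
    f=lambda q:np.hypot(P[:,0]-q[0],P[:,1]-q[1])-(r or q[2])
    s=least_squares(f,[*P[:,:2].mean(0),.03],loss='soft_l1',f_scale=.002);return s.x
for n in('top','scene'):
    z=np.load(n+'0.npz');X=cloud(n,z['d'])
    def near(c,R,z0,z1):
        m=(np.hypot(X[...,0]-c[0],X[...,1]-c[1])<R)&(X[...,2]>z0)&(X[...,2]<z1);return X[m]
    for l,c in dict(tgt=(.648,.16),oA=(.718,.135),oB=(.672,.256),straight=(.466,.25)).items():
        P=near(c,.04,.085,.1);print(n,l,len(P),P.mean(0),(P[:,:2].min(0)+P[:,:2].max(0))/2,P[:,:2].ptp(0) if hasattr(P,'ptp') else np.ptp(P[:,:2],axis=0))
        for a,b,r in((.04,.083,.014),(.003,.03,.02)):
            Q=near(c,.035,a,b)
            if len(Q)>8: print('   side',a,len(Q),circ(Q,r)[:2],circ(Q))
    P=near((.535,-.18),.06,.047,.06);print(n,'mount',len(P),P.mean(0),circ(P),(P[:,:2].min(0)+P[:,:2].max(0))/2,np.ptp(P[:,:2],axis=0))
    P=near((.5,.07),.05,.037,.05);print(n,'squat',len(P),P.mean(0))
E
```

```text
top tgt 145 [0.6461 0.1682 0.0893] [0.6463 0.1688] [0.0251 0.0263]
   side 0.04 56 [0.6468 0.1688] [0.6466 0.1686 0.0138]
   side 0.003 49 [0.6476 0.1688] [0.6507 0.1716 0.0237]
top oA 148 [0.7222 0.146  0.0891] [0.7221 0.1466] [0.0261 0.0268]
   side 0.04 65 [0.7229 0.1465] [0.7227 0.1464 0.0138]
   side 0.003 58 [0.7237 0.146 ] [0.7273 0.1475 0.0235]
top oB 148 [0.6753 0.269  0.0894] [0.676  0.2687] [0.0274 0.0267]
   side 0.04 85 [0.6759 0.27  ] [0.6757 0.2696 0.0136]
   side 0.003 62 [0.6764 0.2705] [0.6759 0.2698 0.0193]
top straight 205 [0.4621 0.2584 0.0895] [0.4618 0.2581] [0.0298 0.0308]
   side 0.04 82 [0.4625 0.2573] [0.4619 0.2595 0.0159]
   side 0.003 58 [0.4597 0.2627] [0.4703 0.2336 0.0158]
top mount 375 [ 0.5311 -0.177   0.0498] [ 0.5312 -0.176   0.0321] [ 0.532  -0.1767] [0.0712 0.0714]
top squat 405 [0.4918 0.0805 0.0418]
scene tgt 140 [0.648  0.1636 0.0904] [0.6471 0.1642] [0.0266 0.0273]
   side 0.04 271 [0.6465 0.1668] [0.6467 0.1665 0.0137]
   side 0.003 226 [0.6457 0.1682] [0.646  0.1676 0.0195]
scene oA 170 [0.7242 0.1412 0.0904] [0.7228 0.1434] [0.0276 0.0282]
   side 0.04 310 [0.7225 0.1446] [0.7226 0.1443 0.0138]
   side 0.003 249 [0.7214 0.1457] [0.722  0.1445 0.0189]
scene oB 127 [0.6776 0.2638 0.0903] [0.6765 0.2665] [0.0263 0.0285]
   side 0.04 264 [0.6757 0.268 ] [0.676  0.2674 0.0135]
   side 0.003 168 [0.6747 0.2699] [0.6751 0.269  0.0192]
scene straight 118 [0.4645 0.2536 0.0903] [0.4634 0.2551] [0.0317 0.031 ]
   side 0.04 241 [0.4633 0.2558] [0.4622 0.2572 0.0156]
   side 0.003 164 [0.4595 0.261 ] [0.4617 0.2578 0.0167]
scene mount 633 [ 0.5317 -0.18    0.0508] [ 0.5329 -0.1798  0.0316] [ 0.5319 -0.1789] [0.0718 0.0722]
scene squat 341 [0.4945 0.0754 0.0428]
```

```bash
python3 -m jog '-0.02 0.05 0 0 0 0 1; -0.044 0.106 0 0 0 0 1; -0.066 0.160 0 0 0 0 1; -0.088 0.213 0 0 0 0 1; -0.110 0.266 0 0 0 0 1; -0.132 0.319 0 0 0 0 1; -0.154 0.372 0 0 0 0 1; -0.170 0.412 0 0 0 0 1'
```

```text
time_s: 1.5
position: [0.5578, 0.2579, 0.2417]
tcp_rot: [[0.389, 0.921, 0.001], [0.921, -0.389, 0.0], [0.0, 0.001, -1.0]]
force: [-0.7, 0.2, 0.5]
opening: 0.999
```

```bash
python3 -m jog '-0.02 0.05 0 0 0 0 1; -0.04 0.095 0.01 0 0 0 1; -0.049 0.12 0.02 0 0 0 1; -0.049 0.12 0.04 0 0 0 1; -0.049 0.12 0.04 0 0 0 1'
python3 - <<'E'
from h import *
s=read_state();p,d=capture('wrist');save('w1.png',p)
X=cloud('wrist',d,s);print(s['time_s'],np.array(s['position']),s['tcp_rot'])
R=np.array(s['tcp_rot'])
for c in((.647,.168),(.722,.145),(.676,.269)):
    m=(np.hypot(X[...,0]-c[0],X[...,1]-c[1])<.03)&(X[...,2]>.083)&(X[...,2]<.1);P=X[m]
    if len(P): print(len(P),P.mean(0),(P.min(0)+P.max(0))/2,np.ptp(P,axis=0))
e=np.array([.6468,.1675,.079])-s['position'];print(R.T@e)
E
```

```text
time_s: 2.12
position: [0.6458, 0.1684, 0.1992]
tcp_rot: [[0.387, 0.922, -0.006], [0.922, -0.387, 0.0], [-0.002, -0.005, -1.0]]
force: [0.4, 0.2, 0.5]
opening: 1.005
2.125 [0.6458 0.1684 0.1992] [[ 0.3875  0.9219 -0.0058]
 [ 0.9219 -0.3875  0.    ]
 [-0.0022 -0.0053 -1.    ]]
711 [0.6449 0.1667 0.0899] [0.6458 0.1664 0.0877] [0.0276 0.0272 0.0093]
280 [0.714  0.1473 0.089 ] [0.7169 0.1451 0.0876] [0.0178 0.0253 0.0091]
768 [0.6737 0.2667 0.0898] [0.6749 0.267  0.0877] [0.0276 0.0271 0.0092]
[-0.0002  0.0019  0.1202]
```

View pics/w1.png

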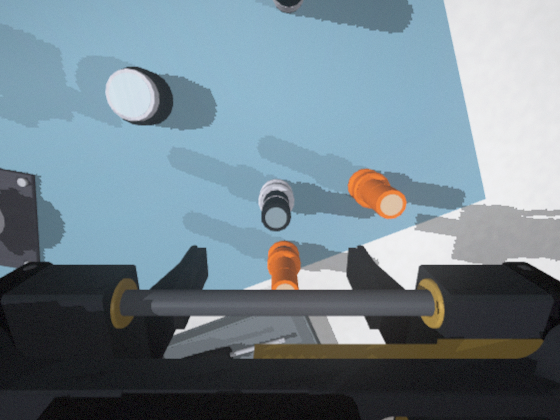

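```bash
python3 -m jog '-0.001 0.001 0.03 0 0 0 1; -0.001 0.001 0.07 0 0 0 1; -0.001 0.001 0.1 0 0 0 1; -0.001 0.001 0.12 0 0 0 1; -0.001 0.001 0.12 0 0 0 1;-0.001 0.001 0.12 0 0 0 1'
```

```text
time_s: 2.92
position: [0.6493, 0.1673, 0.083]
tcp_rot: [[0.387, 0.922, 0.003], [0.922, -0.387, 0.0], [0.001, 0.002, -1.0]]
force: [0.3, 0.5, 0.1]
opening: 1.002
```

```bash
python3 -m jog '0 -0.002 0.003 0 0 0 1; 0 -0.002 0.003 0 0 0 1; 0 -0.002 0.003 0 0 0 0.4;0 -0.002 0.003 0 0 0 0; 0 -0.002 0.003 0 0 0 0; 0 -0.002 0.003 0 0 0 0;0 -0.002 0.003 0 0 0 0;0 -0.002 0.003 0 0 0 0'
```

```text
time_s: 3.92
position: [0.6464, 0.1677, 0.0785]
tcp_rot: [[0.387, 0.922, -0.0], [0.922, -0.387, -0.0], [-0.0, -0.0, -1.0]]
force: [0.6, -0.4, 0.6]
opening: 0.401
```

```bash
python3 -m jog '0 0 0 0 0 0 0; 0 0 0 0 0 0 0;0 0 0 0 0 0 0;0 0 0 0 0 0 0'; python3 -m jog '0 0 -0.02 0 0 0 0; 0 0 -0.06 0 0 0 0;0 0 -0.08 0 0 0 0;0 0 -0.08 0 0 0 0'
python3 - <<'E'
from h import *
for n in('wrist','scene'):
    p,d=capture(n);save(n+'2.png',p)
E
```

```text
time_s: 4.42
position: [0.6463, 0.1677, 0.0785]
tcp_rot: [[0.387, 0.922, -0.0], [0.922, -0.387, -0.0], [-0.0, -0.0, -1.0]]
force: [0.2, -0.1, -0.6]
opening: 0.314
time_s: 4.92
position: [0.6481, 0.1679, 0.1619]
tcp_rot: [[0.387, 0.922, 0.006], [0.922, -0.387, 0.001], [0.003, 0.005, -1.0]]
force: [-0.6, -0.2, -2.4]
opening: 0.312
```

View pics/scene2.png

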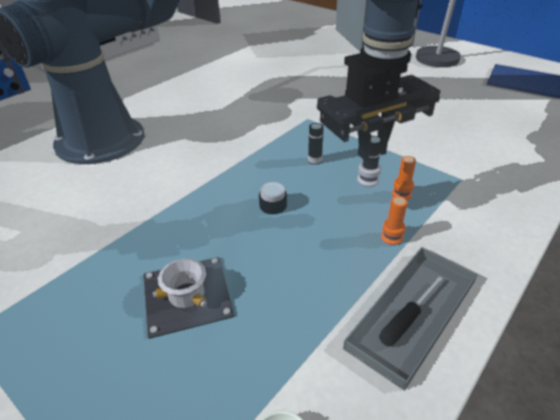

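```bash
python3 - <<'E'
from h import *
s=read_state();R=np.array(s['tcp_rot']);print(s['position'],R.T@(np.array([.5325,-.178,.162])-s['position']))
E
```

```text
[0.646  0.1676 0.1588] [-0.3626  0.0292 -0.0032]
```

The barrel is held upright at scene pixel (370,165), and the oranges and bystanders haven't moved. Next I move it over the mount.

```bash
python3 -m jog '-0.03 0.002 -0.01 0 0 0 0; -0.08 0.006 -0.01 0 0 0 0;-0.13 0.01 -0.01 0 0 0 0;-0.18 0.015 -0.01 0 0 0 0;-0.23 0.019 -0.01 0 0 0 0;-0.28 0.023 -0.01 0 0 0 0;-0.33 0.027 -0.01 0 0 0 0; -0.35 0.028 -0.01 0 0 0 0'; python3 -m jog '-0.012 0.001 0 0 0 0 0;-0.012 0.001 0 0 0 0 0;-0.012 0.001 0 0 0 0 0;-0.012 0.001 0 0 0 0 0'
python3 - <<'E'
from h import *
from scipy.optimize import least_squares
def circ(P,r):
    f=lambda q:np.hypot(P[:,0]-q[0],P[:,1]-q[1])-r
    return least_squares(f,P[:,:2].mean(0),loss='soft_l1',f_scale=.002).x
s=read_state();R=np.array(s['tcp_rot']);t=np.array(s['position']);print(s['time_s'],t,R,s['force'])
for n in('scene','wrist','top'):
    s=read_state();p,d=capture(n);save(n+'3.png',p);X=cloud(n,d,s)
    m=(np.hypot(X[...,0]-t[0],X[...,1]-t[1])<.035)&(X[...,2]>t[2]-.0775)&(X[...,2]<t[2]-.045);P=X[m]
    for l,a,b in(('foot low',-.0775,-.062),('foot',-.062,-.045)):
        m=(np.hypot(X[...,0]-t[0],X[...,1]-t[1])<.035)&(X[...,2]>t[2]+a)&(X[...,2]<t[2]+b);P=X[m]
        if len(P)>20: print(n,l,len(P),P[:,2].min(),circ(P,.0195))
    m=(np.hypot(X[...,0]-.5325,X[...,1]+.178)<.05)&(X[...,2]>.044)&(X[...,2]<.058);P=X[m]
    if len(P)>20: print(n,'rim',len(P),P.mean(0),P.min(0),P.max(0))
E
```

```text
time_s: 6.02
position: [0.5352, -0.168, 0.1674]
tcp_rot: [[0.39, 0.921, -0.002], [0.921, -0.39, 0.001], [0.0, -0.002, -1.0]]
force: [-0.1, 0.4, -1.8]
opening: 0.311
time_s: 6.52
position: [0.5332, -0.1761, 0.1685]
tcp_rot: [[0.386, 0.923, -0.0], [0.923, -0.386, 0.0], [0.0, -0.0, -1.0]]
force: [-0.7, -0.4, -0.7]
opening: 0.311
6.525 [ 0.5332 -0.1761  0.1685] [[ 0.3858  0.9226 -0.    ]
 [ 0.9226 -0.3858  0.0003]
 [ 0.0002 -0.0001 -1.    ]] [-0.7397 -0.425  -0.6847]
scene foot low 210 0.09547224091890252 [ 0.5315 -0.1757]
scene foot 166 0.10654803914109413 [ 0.5326 -0.1761]
scene rim 658 [ 0.5332 -0.181   0.0499] [ 0.4949 -0.2151  0.044 ] [ 0.5675 -0.1428  0.0545]
wrist foot low 342 0.0939796225943295 [ 0.5341 -0.1777]
wrist foot 210 0.11353991015661682 [ 0.5327 -0.1769]
wrist rim 1573 [ 0.5196 -0.1757  0.0495] [ 0.4941 -0.2157  0.044 ] [ 0.5613 -0.1427  0.0533]
top rim 188 [ 0.5197 -0.1657  0.049 ] [ 0.4963 -0.2084  0.044 ] [ 0.5676 -0.1412  0.054 ]
```

```bash
python3 - <<'E'
from h import *
import cv2
s=read_state()
for n in('wrist','scene'):
    p,d=capture(n);X=cloud(n,d,s)
    for z0 in (.047,.05):
        m=(np.hypot(X[...,0]-.532,X[...,1]+.178)<.055)&(X[...,2]>z0)&(X[...,2]<.056);P=X[m]
        h=cv2.convexHull((P[:,:2]*1e4).astype(np.float32));c,r=cv2.minEnclosingCircle(h);print(n,z0,len(P),np.array(c)/1e4,r/1e4)
    save(n+'4.png',p)
for n in('scene','top'):
    z=np.load(n+'0.npz');X=cloud(n,z['d'])
    m=(np.hypot(X[...,0]-.532,X[...,1]+.178)<.055)&(X[...,2]>.047)&(X[...,2]<.056);P=X[m]
    c,r=cv2.minEnclosingCircle((P[:,:2]*1e4).astype(np.float32));print(n,np.array(c)/1e4,r/1e4)
E
```

```text
wrist 0.047 1390 [ 0.5306 -0.1792] 0.03671148986816406
wrist 0.05 716 [ 0.5304 -0.1788] 0.03594487609863281
scene 0.047 545 [ 0.5313 -0.1781] 0.03704176025390625
scene 0.05 368 [ 0.5317 -0.1786] 0.03642322692871094
scene [ 0.5315 -0.1783] 0.03722158508300781
top [ 0.5311 -0.1764] 0.036525335693359376
```

View pics/wrist3.png

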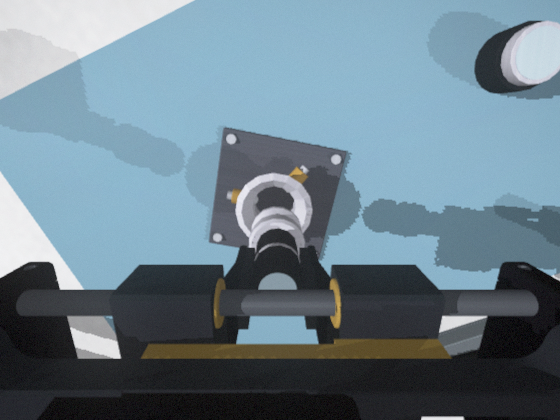

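```bash
python3 -m jog '-0.0024 -0.001 0.005 0 0 0 0; -0.0024 -0.001 0.015 0 0 0 0;-0.0024 -0.001 0.025 0 0 0 0;-0.0024 -0.001 0.034 0 0 0 0;-0.0024 -0.001 0.042 0 0 0 0;-0.0024 -0.001 0.05 0 0 0 0;-0.0024 -0.001 0.05 0 0 0 0;-0.0024 -0.001 0.05 0 0 0 0'; python3 -m jog '0 0 0.003 0 0 0 0;0 0 0.006 0 0 0 0; 0 0 0.009 0 0 0 0; 0 0 0.012 0 0 0 0;0 0 0.013 0 0 0 0;0 0 0.013 0 0 0 0'
```

```text
time_s: 7.78
position: [0.5312, -0.1792, 0.1187]
tcp_rot: [[0.387, 0.922, 0.0], [0.922, -0.387, -0.0], [-0.0, 0.0, -1.0]]
force: [-0.3, 0.0, -1.5]
opening: 0.317
time_s: 8.52
position: [0.531, -0.179, 0.1054]
tcp_rot: [[0.387, 0.922, -0.0], [0.922, -0.387, 0.0], [0.0, -0.0, -1.0]]
force: [-0.3, -0.1, -1.2]
opening: 0.311
```

```bash
python3 -m jog '0 0 0.002 0 0 0 0;0 0 0.004 0 0 0 0; 0 0 0.006 0 0 0 0;0 0 0.006 0 0 0 0'; python3 -m jog '0 0 0.002 0 0 0 0;0 0 0.003 0 0 0 0;0 0 0.003 0 0 0 0'
```

```text
time_s: 9.02
position: [0.5312, -0.1789, 0.0997]
tcp_rot: [[0.388, 0.922, 0.0], [0.922, -0.388, 0.0], [0.0, 0.0, -1.0]]
force: [0.4, 0.0, 0.5]
opening: 0.314
time_s: 9.4
position: [0.5314, -0.1792, 0.0974]
tcp_rot: [[0.387, 0.922, 0.001], [0.922, -0.387, -0.0], [-0.0, 0.001, -1.0]]
force: [-1.1, 0.6, 5.1]
opening: 0.314
```

Contact with the balls came at about the predicted height (TCP z 0.0995), with about 6 N upward and little sideways force. Now I push down. Fully home should put the TCP at 0.0845.

```bash
python3 -m jog '0 0 0.002 0 0 0 0;0 0 0.004 0 0 0 0;0 0 0.004 0 0 0 0'; python3 -m jog '0 0 0.002 0 0 0 0;0 0 0.004 0 0 0 0;0 0 0.004 0 0 0 0'
```

```text
time_s: 9.78
position: [0.5309, -0.1791, 0.0923]
tcp_rot: [[0.387, 0.922, -0.0], [0.922, -0.387, 0.0], [-0.0, -0.0, -1.0]]
force: [0.7, -0.1, -0.8]
opening: 0.314
time_s: 10.15
position: [0.5303, -0.1788, 0.0872]
tcp_rot: [[0.387, 0.922, -0.002], [0.922, -0.387, 0.001], [0.0, -0.002, -1.0]]
force: [1.3, 0.1, -10.7]
opening: 0.315
```

```bash
python3 -m jog '0 0 0.002 0 0 0 0;0 0 0.003 0 0 0 0;0 0 0.003 0 0 0 0'; python3 -m jog '0 0 0.002 0 0 0 0;0 0 0.003 0 0 0 0;0 0 0.003 0 0 0 0'
python3 - <<'E'
from h import *
s=read_state();print(s['time_s'],s['position'],s['force'])
p,d=capture('scene');save('s5.png',p);X=cloud('scene',d)
cv2.imwrite('pics/s5z.png',cv2.resize(p[150:350,80:340,::-1],None,fx=3,fy=3)[:600,:780])
E
```

```text
time_s: 10.52
position: [0.5311, -0.179, 0.0856]
tcp_rot: [[0.387, 0.922, 0.0], [0.922, -0.387, 0.0], [0.0, 0.0, -1.0]]
force: [0.1, 1.9, -5.5]
opening: 0.312
time_s: 10.9
position: [0.5313, -0.1794, 0.0844]
tcp_rot: [[0.387, 0.922, 0.001], [0.922, -0.387, -0.001], [-0.0, 0.001, -1.0]]
force: [-2.1, 2.1, 8.2]
opening: 0.312
10.9 [ 0.5313 -0.1794  0.0844] [-2.1038  2.096   8.1568]
```

View pics/s5z.png

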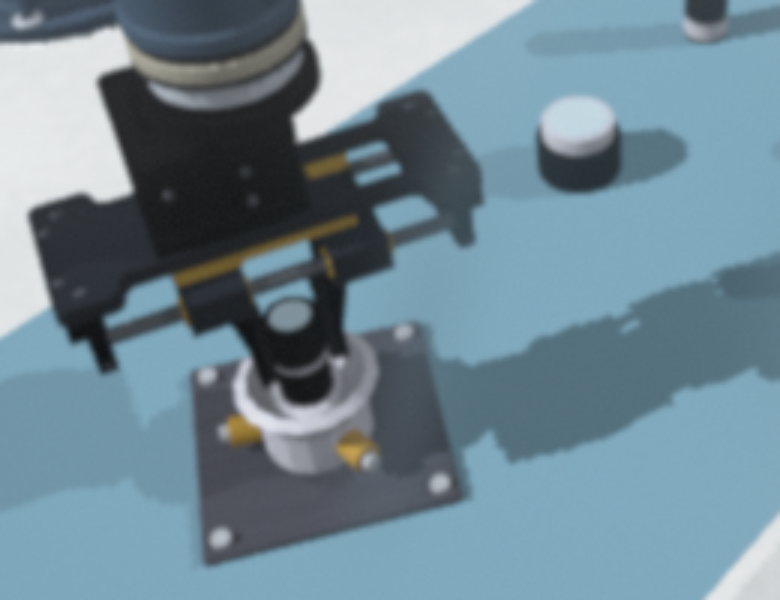

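```bash
python3 -m jog '0 0 0.002 0 0 0 0;0 0 0.003 0 0 0 0;0 0 0.003 0 0 0 0'
```

```text
time_s: 11.32
position: [0.5316, -0.1796, 0.0842]
tcp_rot: [[0.387, 0.922, 0.002], [0.922, -0.387, -0.002], [-0.001, 0.003, -1.0]]
force: [-5.0, 3.8, 26.3]
opening: 0.316
```

It's now on the rigid floor: 18 N more moved it only 0.2 mm. I ease off, open and retreat.

```bash
python3 -m jog '0 0 -0.004 0 0 0 0;0 0 -0.004 0 0 0 0;0 0 -0.004 0 0 0 0.5;0 0 -0.004 0 0 0 1;0 0 -0.004 0 0 0 1;0 0 -0.004 0 0 0 1;0 0 -0.004 0 0 0 1;0 0 -0.004 0 0 0 1'
```

```text
time_s: 12.32
position: [0.531, -0.1791, 0.0835]
tcp_rot: [[0.387, 0.922, -0.0], [0.922, -0.387, -0.0], [-0.0, -0.0, -1.0]]
force: [0.4, 0.3, -0.3]
opening: 0.911
```

```bash
python3 -m jog '0 0 -0.01 0 0 0 1;0 0 -0.03 0 0 0 1;0 0 -0.07 0 0 0 1;0 0 -0.11 0 0 0 1;0 0 -0.13 0 0 0 1;0 0 -0.13 0 0 0 1'
python3 - <<'E'
from h import *
s=read_state();print(s['time_s'],s['position'],s['force'],s['opening'])
for n in('scene','wrist','top'):
    s=read_state();p,d=capture(n);save(n+'6.png',p);X=cloud(n,d,s)
    for l,c,z0,z1 in(('tgt',(.531,-.178),.085,.12),('straight',(.4625,.257),.085,.1),('squat',(.493,.078),.037,.05),('oA',(.7225,.145),.085,.1),('oB',(.676,.268),.085,.1)):
        m=(np.hypot(X[...,0]-c[0],X[...,1]-c[1])<.035)&(X[...,2]>z0)&(X[...,2]<z1);P=X[m]
        if len(P)>20: print(n,l,len(P),np.median(P,0),P[:,2].max())
p=cv2.imread('pics/scene6.png');cv2.imwrite('pics/s6z.png',cv2.resize(p[100:300,120:380],None,fx=3,fy=3))
E
```

```text
time_s: 13.08
position: [0.5321, -0.1797, 0.2159]
tcp_rot: [[0.387, 0.922, 0.005], [0.922, -0.387, -0.003], [-0.001, 0.005, -1.0]]
force: [-0.2, -0.8, 0.4]
opening: 1.0
13.075 [ 0.5321 -0.1797  0.2159] [-0.153  -0.8244  0.4315] 1.0001699087464389
scene tgt 300 [ 0.5353 -0.182   0.0968] 0.09962193698304671
scene straight 118 [0.4647 0.2534 0.0906] 0.09273092314732892
scene squat 347 [0.495  0.0749 0.0428] 0.04594890268130053
scene oA 174 [0.7243 0.1399 0.0909] 0.09336353221746542
scene oB 122 [0.6771 0.2633 0.0905] 0.09339704480101226
wrist tgt 696 [ 0.5291 -0.1794  0.0962] 0.09843767467310577
wrist squat 2164 [0.4903 0.0762 0.0422] 0.04492129496676672
top tgt 22 [ 0.5384 -0.1829  0.0963] 0.09861683735399833
top straight 206 [0.4625 0.2585 0.0897] 0.0930752035896473
top squat 404 [0.4919 0.0802 0.0419] 0.04652769832814565
top oA 147 [0.722  0.1456 0.0895] 0.09300480957389444
top oB 149 [0.675  0.2689 0.0895] 0.09302780555309138
```

View pics/scene6.png

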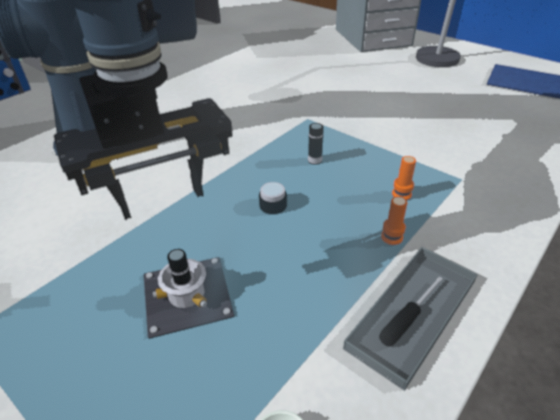

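The barrel stands upright in the mount at scene (178,270), with its top at 96 mm, which is the home height. The gripper is clear of it and the other barrels haven't moved.

```bash
python3 -m jog '0 0 0 0 0 0 1;0 0 0 0 0 0 1'; python3 -c "from rig import hand_in; print(hand_in())"
```

```text
time_s: 13.48
position: [0.5306, -0.1789, 0.2126]
tcp_rot: [[0.387, 0.922, -0.002], [0.922, -0.387, 0.001], [0.0, -0.002, -1.0]]
force: [-0.1, -0.4, 0.2]
opening: 1.003
the job is handed in; nothing more can be done
None
```

The grooved lens barrel is seated fully home in the snap mount, upright and foot down. I handed the job in at about 13.5 s of the 42 s allowed.

- **Insertion:** I held the barrel by the top of its grip, lowered it onto the sprung balls and pushed it straight down. It snapped through and met a rigid floor, where the upward force reached 26 N with almost no further movement.
- **Barrel height:** After release, both the scene and wrist cameras put its top 96–97 mm up, against 96 mm for fully home. It stood upright with the gripper clear.
- **Other objects:** The straight barrel, the squat lens and both orange look-alikes are where they were, to within about 1.5 mm of measurement noise.

No check failed. The cameras disagreed by about 2 mm on where the mount's centre was, but the barrel went into the pocket without noticeable sideways force.

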